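# Open a sprung tray cradle to its size mark and clamp an empty tray in it

### The arm

A 7-joint arm with a two-finger parallel gripper is mounted at the origin on a cart in front of the work surface, level with it; the furniture and walls round the work are solid. World frame = base frame: x ahead of the robot, y to its left, z up, the work surface at z = 0. Lengths are in m, angles in rad, forces in N, time in s.
With the tool pointing down it reaches from about 0.375 to 0.925 m from the base axis. Payload 3.1 kg.
Tool frame: the origin (TCP) lies between the finger pads; the fingertips stand 19 mm ahead of it and the grasp point (between the pads) is the TCP; z points along the fingers, y is the line along which they close (so a half turn about z gives the same grasp; the last joint's range is limited). The gripper opens to 85 mm and grips with 20 to 120 N. Pads are 22 mm wide; open, the fingers measure 114 mm over their backs; the gripper's body (76 mm by 85 mm) begins 54 mm behind the grasp point. The pads swing forward as they close: fully open they stand 13 mm farther back than shut.
Start: joints at [-1.211, 0.383, 0.044, 1.598, -0.018, 1.161, -0.05], TCP at [0.287, 0.583, 0.25] pointing down, gripper open.
Joint ranges: [-2.61, 2.61], [-0.41, 2.15], [-1.48, 1.57], [0, 2.5], [-1.57, 4.71], [0.05, 1.97], [-2.85, 2.85]. Speed limits (rad/s): [2.79, 2.79, 3.14, 3.14, 3.14, 3.14, 3.14].

### API

Orientations are given as a unit quaternion [x, y, z, w].
In Python, from bench import move_ptp, movel, move_j, move_gripper, pause, inverse_kinematics, read_camera, camera_params, MotionError, sign_off, look_for, tip_of, read_time_s, read_qpos, read_joint_vel, read_effort, read_eef_pos, read_tcp_rot, read_ft_force, read_ft_torque, read_finger_gap, read_grasp_force gives the robot as it stands. Calls block until the motion is done:
- move_ptp(position, orientation): joint-space move of the TCP to a pose.
- movel(position, orientation=None, speed=0.15): straight line of the TCP; orientation=None keeps the orientation; speed is the mean speed in m/s.
- move_j(angles): joint-space move.
- move_gripper(opening, effort=None): finger opening in m; effort is the grip in N (None keeps the last); returns when the fingers have stopped.
- pause(seconds).
- inverse_kinematics(position, orientation): joint angles nearest the present ones, or None.
- read_camera(name): name is "scene" or "top" or "wrist"; returns the picture (400x640x3 uint8, red, green, blue); there is no depth.
- camera_params(name): a dict with "K" (3x3 intrinsics, pixels), "dist_coeffs" ([k1, k2, p1, p2, k3] as OpenCV has them; the pictures are not rectified), "camera_from_world" (4x4, takes a point from world to camera coordinates). Camera axes: x right, y down, z forward; pixel columns grow to the right and rows downward; lengths in m; the calibration is good to about 2 mm. A picture is of the moment at which its call begins: read the wrist's pose just before it. camera_params takes no time and is no camera call; for the wrist camera it gives the pose at the moment of the call.
A pose or a line that the arm cannot do raises MotionError and nothing moves.
- sign_off(): hands the job in; it is judged then, once.
Trained networks look in the newest picture that a camera, given by its name, has taken for a name from the list of things; names that differ only in an ending like _2 or _b are one class to them, and where a whole thing is asked for, a point or a joint stands for the part that bears it (a point fixed in the world has none). Each returns a list of dicts, best first, with "confidence" (0 to 1); they miss things now and then, are a little off and sometimes report something else, mostly with a low value. They report only what shows in the picture. A call takes as long as a camera call.
- look_for(camera, name): "at" ([column, row] in pixels, amid what is visible of it).
- tip_of(camera, name): "at" ([column, row] in pixels: a listed point, or the origin of a listed thing).
Readings, each from a call of its own:
- read_time_s(): time.
- read_qpos(): joint angles.
- read_joint_vel(): joint speeds.
- read_effort(): joint torques, N m.
- read_eef_pos(): TCP position.
- read_tcp_rot(): TCP orientation.
- read_ft_force(): force on the tool from outside, world axes, zero at the start.
- read_ft_torque(): the same for the moment, N m.
- read_finger_gap(): finger opening in m.
- read_grasp_force(): force on a finger pad.
Only numpy, scipy, OpenCV 4.12 (cv2) and the standard library are available. Lean on these libraries where they do the work, as an engineer would, in place of code of your own. Each camera call takes 0.05 s, during which the arm holds its last target. There are 200 camera calls.

### The job

Get the filling cradle ready with a tray. Pinch the two black wings of its sprung jaw, draw the jaw out to the middle one of its three size marks and let go there so that it locks; lay the empty gift tray flat and centred on the two runners between the jaw and the fence, and let go of it. Then pinch the wings again and keep hold while you ease the jaw in until you feel it bear on the tray and press it square against the fence, without crushing the thin card, and only then let go; leave the jars and the ribbon spool alone.

Things in the scene. Friction and masses are not known exactly. Their poses are not given: they have to be found in the camera images.
- cradle: Filling cradle, fixed: plywood board 166 (own x, crosswise) x 350 (own y) x 12 mm, two aluminium runners along y at x = +-66 mm (tops z = 26 mm) to carry the tray, fence at the +y end (130 mm wide, cork face at y = 0.150, top z = 54 mm). Origin: middle of its underside. The jaw opens towards own -y. Low between the runners: a steel bar, notched at rest and at each mark, and two spring barrels.
- mark (a point): Middle size mark, on top of the scale runner (the one at cradle x = -66 mm): cradle frame (-0.066, -0.030, 0.026). The scale has a fine line every 10 mm and three long lines with one, two and three punch dots, at y = 0.010, -0.030, -0.070; the jaw's face is read on it. Axes as the cradle.
- seat (a point): Where the centre of the underside of a clamped tray lies: cradle frame (0, 0.067, 0.026), midway between the runners, on their tops, tray against the fence. Axes as the cradle.
- jaw_travel (a joint): Jaw travel, m: 0 at rest (110 mm open), grows as drawn out to at most 0.118; marks at 0.030, 0.070, 0.110; opening to the fence = 0.110 + travel. Springs pull it in: 3.4 N at rest, 6.3 N at the middle mark. Unless the wings are pinched their teeth (6 mm) drop into any 8 mm notch and lock it both ways; let go between notches it runs in to the next notch or to a tray.
- grip (a point): Midway between the two black pinch wings at gripping height, 45 mm behind the jaw's face: cradle frame (0, -0.005 - travel, 0.086). Wings: levers like clothes-peg legs, 30 mm along y, tops at z = 100 mm, 54 mm over their outer faces; pinch along cradle x to their stop, about 30 mm over all (teeth clear below 42 mm; 8 N to start, 14 N at the stop). A metal yoke lies below z = 54 mm.
- jaw: The sprung jaw: cork-faced plate 112 mm wide (cradle x), 10 mm thick, top at z = 54 mm, with the pinch wings behind it. Origin in the plane of its face (towards the fence), mid-width, at the height of the cradle's underside; axes as the cradle.
- tray: Loose empty gift tray of thin card, red walls, white floor, about 50 g: 166 (own x) x 206 (own y) x 30 mm high, walls 3 mm, floor 2 mm. Origin: centre of its underside. In the cradle its 166 mm side lies along cradle y (either way round); its 166 mm walls then overhang the runners by 29 mm and can be held from above, one finger inside.
- nut_jar: Bystander: glass jar of nuts with grey lid, 91 mm diameter, 181 mm high; origin at the centre of its underside.
- sweets_jar: Bystander: jar of coloured sweets with grey lid, 92 mm diameter, 171 mm high; origin at the centre of its underside.
- ribbon: Bystander: small ribbon spool lying flat, 72 mm diameter, 19 mm high; origin at the centre of its underside.

How it is judged:
On the way, in this order (a step that is already met when the one before it is completed fails the run):
1. the jaw is drawn out to the middle size mark, locked there and let go (value of joint jaw_travel between 0.065 and 0.075 m and contact force between the fingers and cradle below 0.1 N), for 0.3 s.
2. the empty tray lies flat on the runners between fence and jaw, let go, the jaw still locked at the middle mark (value of joint jaw_travel between 0.065 and 0.075 m and x of tray in the frame of seat between -0.02 and 0.02 m and y of tray in the frame of seat between -0.016 and 0.004 m and z of tray in the frame of seat between -0.003 and 0.004 m and angle between tray's own z axis and vertical below 0.05 rad and contact force between the fingers and tray below 0.1 N and linear speed of tray below 0.02 m/s), for 0.3 s.
3. the jaw, its wings still held, has been eased in until it bears on the tray and the tray on the fence (contact force between jaw and tray between 1.5 and 25 N and contact force between the fingers and cradle above 2 N and y of tray in the frame of seat above -0.004 m), for 0.2 s.
At the end, for the whole second after the job is handed in: Tray flat on the runners (4 mm, 0.05 rad), within 20 mm of the middle crosswise, within 3 mm of the fence and 0.04 rad of square; the jaw, in from its mark (travel 0.052 to 0.061), bears on it with at least 1.5 N of its own; all let go and at rest (value of joint jaw_travel between 0.052 and 0.061 m and x of tray in the frame of seat between -0.02 and 0.02 m and y of tray in the frame of seat between -0.003 and 0.003 m and z of tray in the frame of seat between -0.003 and 0.004 m and angle between tray's own z axis and vertical below 0.05 rad and angle between the x axis of tray and the y axis of cradle, either way round below 0.04 rad and contact force between jaw and tray above 1.5 N and linear speed of tray below 0.02 m/s and contact force between the fingers and cradle below 0.1 N and contact force between the fingers and tray below 0.1 N); the robot touches nothing.
It fails at once if the jaw presses the card tray with more than 25 N (rammed or crushed) (contact force between jaw and tray above 25 N).
It fails at once if a jar or the ribbon spool is moved more than 25 mm (distance of any of nut_jar, sweets_jar, ribbon from where it was at the start of the episode above 0.025 m).
It also fails if it takes over 69 s, if anything falls off the work surface, if the arm or the gripper's body presses on something with over 40 N, if the wrist force passes 120 N, or if a joint passes its speed limit or range.

## Working session

There is one attempt and no reset: what is moved stays moved. The work goes in short steps, each a Python script; the robot and the scene stay as the last script left them, time stands still between calls to the robot, and variables do not carry over. Pictures are saved under pics/ and viewed, at most 10 in all, crops included, and the job is handed in when it is done.

```bash
ls; mkdir -p pics
python3 - <<'E'
from bench import *
import cv2
print(read_time_s(),read_tcp_rot(),read_finger_gap())
for c in ["scene","top"]:
    im=read_camera(c); cv2.imwrite(f"pics/{c}0.png",im[:,:,::-1])
    p=camera_params(c); print(c,p["K"],p["dist_coeffs"],p["camera_from_world"])
    for n in ["cradle","mark","seat","grip","jaw","tray","nut_jar","sweets_jar","ribbon"]:
        t=tip_of(c,n)[:2]; print(n,[(x["at"],round(x["confidence"],2)) for x in t])
E
```

```text
pics
0.0 [ 2.26823244e-01  9.73935023e-01 -1.31619163e-03 -2.33318163e-04] 0.0853305049612733
scene [[412.7555233    0.         314.96535761]
 [  0.         412.7555233  197.88731422]
 [  0.           0.           1.        ]] [-0.03357977  0.          0.          0.          0.        ] [[ 6.69528804e-01 -7.42785938e-01 -4.80844703e-04 -4.09293496e-01]
 [-3.74522978e-01 -3.37026533e-01 -8.63797230e-01  2.43936444e-01]
 [ 6.41454378e-01  5.78517214e-01 -5.03839373e-01  8.56713219e-01]
 [ 0.00000000e+00  0.00000000e+00  0.00000000e+00  1.00000000e+00]]
cradle [([326.4, 221.8], 0.82), ([242.5, 172.9], 0.33)]
mark [([321.6, 229.5], 0.82)]
seat [([306.4, 206.5], 0.65), ([237.5, 219.0], 0.46)]
grip [([328.1, 193.6], 0.56), ([318.3, 229.7], 0.19)]
jaw [([314.1, 216.9], 0.58)]
tray [([243.2, 173.2], 0.72), ([304.7, 204.4], 0.62)]
nut_jar [([449.6, 262.4], 0.65)]
sweets_jar [([427.1, 287.6], 0.67)]
ribbon [([236.2, 215.5], 0.72), ([319.2, 226.5], 0.24)]
top [[474.80257109   0.         317.82707422]
 [  0.         474.80257109 189.92054671]
 [  0.           0.           1.        ]] [-0.01436751  0.          0.          0.          0.        ] [[ 0.02044224 -0.99978101  0.00447674 -0.08367855]
 [-0.99831118 -0.02065531 -0.05429679  0.52796205]
 [ 0.05437737 -0.00335924 -0.99851481  1.64607052]
 [ 0.          0.          0.          1.        ]]
cradle [([322.4, 184.1], 0.83)]
mark [([336.2, 202.2], 0.62)]
seat [([420.0, 163.7], 0.66), ([304.1, 185.7], 0.56)]
grip [([325.1, 184.2], 0.94)]
jaw [([313.2, 181.5], 0.63)]
tray [([213.7, 171.8], 0.91)]
nut_jar [([417.3, 165.2], 0.62)]
sweets_jar [([426.3, 200.9], 0.8), ([214.6, 173.1], 0.62)]
ribbon [([266.7, 227.3], 0.66)]
```

View pics/top0.png

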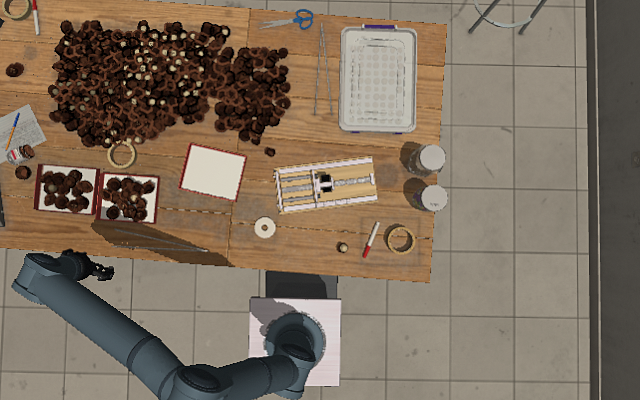

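View pics/scene0.png

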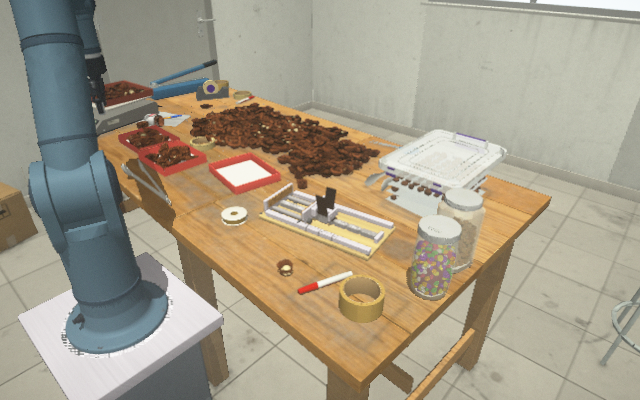

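The top view shows the cradle at about (325,185) with its fence at the left end. The tray is at about (213,171), its long side running left to right in the image, so it needs a quarter turn. The spool is at (264,228) and the jars at (430,160) and (433,198). Next I'll take closer wrist views.

```bash
cat > h.py <<'E'
from bench import *
import numpy as np, cv2
from scipy.spatial.transform import Rotation as R
def px2w(cam,px,z,p=None):
    p=p or camera_params(cam); K=np.array(p["K"]);d=np.array(p["dist_coeffs"]);T=np.array(p["camera_from_world"])
    u=cv2.undistortPoints(np.array(px,float).reshape(-1,1,2),K,d).reshape(-1,2)
    r=np.c_[u,np.ones(len(u))]@T[:3,:3]; c=-T[:3,:3].T@T[:3,3]
    return c+r*((z-c[2])/r[:,2])[:,None]
def w2px(P,p):
    T=np.array(p["camera_from_world"])
    return cv2.projectPoints(np.array(P,float).reshape(-1,3),cv2.Rodrigues(T[:3,:3])[0],T[:3,3],np.array(p["K"]),np.array(p["dist_coeffs"]))[0].reshape(-1,2)
def quat(yaw): # tool down, tool y axis at world yaw
    y=np.array([np.cos(yaw),np.sin(yaw),0]);z=np.array([0,0,-1.]);x=np.cross(y,z)
    return R.from_matrix(np.c_[x,y,z]).as_quat()
E
python3 - <<'E'
from h import *
np.set_printoptions(precision=4,suppress=True)
print("board",px2w("top",[[277,193],[375,178],[322.4,184.1]],0.02))
print("tray",px2w("top",[[188,143],[246,153],[237,200],[179,190]],0.03))
print("mark",px2w("top",[[336.2,202.2]],.026),"grip",px2w("top",[[325.1,184.2]],.086), "tray",px2w("top",[[213.7,171.8]],0))
g=px2w("top",[[325.1,184.2]],.086)[0]; t=px2w("top",[[213.7,171.8]],0)[0]
for nm,p,yaw in (("t",t,0.),("c",g,0.)):
    for yw in (yaw,yaw+np.pi,):
        q=inverse_kinematics([p[0]-.05,p[1],.33],quat(yw)); print(nm,yw,q)
E
```

```text
board [[ 0.5156  0.0692  0.02  ]
 [ 0.5751 -0.2716  0.02  ]
 [ 0.5499 -0.0883  0.02  ]]
tray [[0.683  0.3828 0.03  ]
 [0.6522 0.1797 0.03  ]
 [0.488  0.2061 0.03  ]
 [0.5185 0.4081 0.03  ]]
mark [[ 0.4876 -0.1374  0.026 ]] grip [[ 0.5454 -0.0965  0.086 ]] tray [[0.5869 0.2964 0.    ]]
t 0.0 [-0.9005  0.2651  0.3996  1.6116 -0.1064  1.2864 -0.4836]
t 3.141592653589793 [-0.5501  0.2587 -0.0262  1.5939  0.007   1.2892  2.5642]
c 0.0 [-0.7167  0.0198  0.8517  1.8739 -0.0157  1.2547  0.1398]
c 3.141592653589793 [-1.3064  0.1579  1.5639  1.8832 -0.1659  1.2614 -2.8333]
```

Run:
```python
from h import *
np.set_printoptions(precision=4,suppress=True)
yc=0.173
for nm,p,yw,names in (("t",[.56,.27,.36],yc,["tray"]),("c",[.52,-.09,.36],yc,["mark","grip","jaw","cradle","seat"])):
    move_ptp(p,quat(yw)); pause(.3)
    cp=camera_params("wrist"); im=read_camera("wrist"); np.save(f"pics/w{nm}.npy",cp,allow_pickle=True)
    cv2.imwrite(f"pics/w{nm}.png",im[:,:,::-1])
    T=np.array(cp["camera_from_world"]);print("campos",-T[:3,:3].T@T[:3,3],"look",T[2,:3],read_qpos(),read_time_s())
    for n in names: print(n,[(x["at"],round(x["confidence"],2)) for x in tip_of("wrist",n)[:2]])
```

```text
campos [0.5471 0.3432 0.4837] look [ 0.0495 -0.2813 -0.9583] [-0.8388  0.2665  0.397   1.5486 -0.1046  1.3479 -0.2571] 2.9333
tray [([336.3, 136.7], 0.56)]
campos [ 0.5078 -0.0167  0.4839] look [ 0.0498 -0.2814 -0.9583] [-0.5361  0.0621  0.6636  1.7758 -0.0392  1.3172  0.3107] 4.6917
mark [([285.5, 181.2], 0.66), ([342.3, 360.5], 0.17)]
grip [([338.5, 176.2], 0.7), ([337.5, 109.7], 0.63)]
jaw [([337.4, 127.8], 0.61)]
cradle [([333.2, 157.3], 0.92)]
seat [([336.2, 109.8], 0.72)]
```

View pics/wt.png

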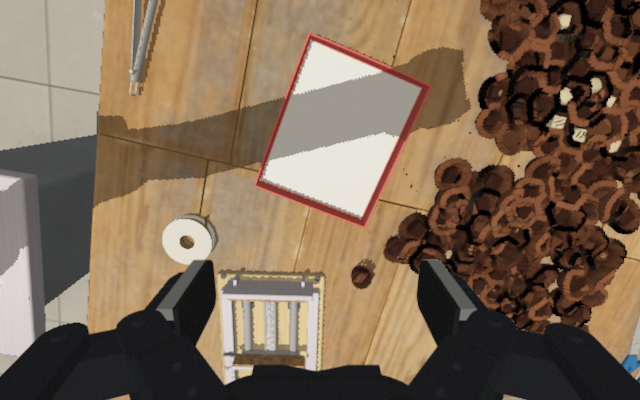

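View pics/wc.png

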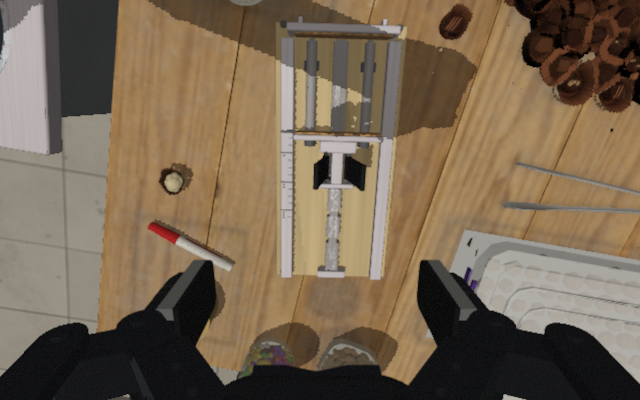

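The wrist views show the tray corners at (310,35), (429,87), (363,224) and (257,184). In the second one the board's near corners are at (281,277) and (383,278), the wings at (338,172), and the fence is at the top. I'll fit both poses and overlay the models to check.

```bash
cat > fit.py <<'E'
from h import *
from scipy.optimize import least_squares
np.set_printoptions(precision=4,suppress=True)
def loc(P,s): 
    P=np.array(P,float);c,si=np.cos(s[2]),np.sin(s[2])
    return np.c_[s[0]+c*P[:,0]-si*P[:,1],s[1]+si*P[:,0]+c*P[:,1],P[:,2]]
def fit(P,px,cp,s0):
    r=least_squares(lambda s:(w2px(loc(P,s),cp)-px).ravel(),s0,loss="soft_l1"); return r.x,r.fun.reshape(-1,2)
E
python3 - <<'E'
from fit import *
wt=np.load("pics/wt.npy",allow_pickle=True).item();wc=np.load("pics/wc.npy",allow_pickle=True).item()
tp=[[310,35],[429,87],[363,224],[257,184]]
w=px2w("wrist",tp,.03,wt);print(w,[np.linalg.norm(w[i]-w[i-1]) for i in range(4)])
# tray long axis: corner0-corner3 side & 1-2
H=.083;L=.103
Tm=[[-H,L,.03],[H,L,.03],[H,-L,.03],[-H,-L,.03]] # top in image is +own y roughly
ts,f=fit(Tm,np.array(tp),wt,[.585,.295,-.2]);print("tray",ts,f)
Cm=[[-.083,-.175,.012],[.083,-.175,.012],[0,-.005,.086],[-.066,-.03,.026],[0,.04,0]]
cs,f=fit(Cm,np.array([[281,277],[383.5,278],[338.5,173],[285.5,181.2],[337.4,127.8]]),wc,[.54,-.09,.173]);print("cradle",cs,f)
np.save("pose.npy",[ts,cs])
out=[]
for im,cp,s,poly,crop in (("wt",wt,ts,[Tm,[[-H,L,0],[H,L,0],[H,-L,0],[-H,-L,0]]],(240,20,440,235)),
  ("wc",wc,cs,[[[-.083,-.175,.012],[.083,-.175,.012],[.083,.175,.012],[-.083,.175,.012]],[[-.056,.04,.054],[.056,.04,.054]],[[-.065,.15,.054],[.065,.15,.054]],[[-.066,-.03,.026],[-.06,-.03,.026]],[[-.066,-.07,.026],[-.06,-.07,.026]],[[-.027,-.02,.1],[.027,-.02,.1],[.027,.01,.1],[-.027,.01,.1]]],(240,10,440,290))):
    i=cv2.imread(f"pics/{im}.png"); x0,y0,x1,y1=crop; k=2.1
    i=cv2.resize(i[y0:y1,x0:x1],None,fx=k,fy=k,interpolation=cv2.INTER_CUBIC)
    for P in poly:
        q=((w2px(loc(P,s),cp)-[x0,y0]+.5)*k).astype(int); cv2.polylines(i,[q],True,(0,255,0),1)
    out.append(np.vstack([i,np.zeros((600-i.shape[0],i.shape[1],3),np.uint8)]))
cv2.imwrite("pics/ov.png",np.hstack(out)[:600,:800])
# cross-check from top camera
tt=camera_params("top");print("top check grip,mark",w2px(loc([[0,-.005,.086],[-.066,-.03,.026]],cs),tt),w2px(loc(Tm,ts),tt))
E
```

```text
[[0.5271 0.4134 0.03  ]
 [0.6836 0.381  0.03  ]
 [0.6412 0.1883 0.03  ]
 [0.4877 0.2196 0.03  ]] [np.float64(0.1978412103977813), np.float64(0.15984288456504847), np.float64(0.19728422236948753), np.float64(0.15664592087499052)]
tray [ 0.5846  0.2994 -0.2182] [[-0.3572 -4.2405]
 [ 3.5844 -0.2072]
 [ 0.3482  5.1184]
 [-4.9857  1.1232]]
cradle [ 0.5483 -0.0914  0.1449] [[-5.445  -5.3606]
 [ 0.9475 -3.3083]
 [ 0.1928  1.0393]
 [ 1.1201  0.0461]
 [-0.9987  1.0691]]
top check grip,mark [[325.079  183.1154]
 [334.264  202.2488]] [[176.2463 187.8269]
 [188.2635 141.6138]
 [245.5786 155.5163]
 [233.847  201.8915]]
```

View pics/ov.png

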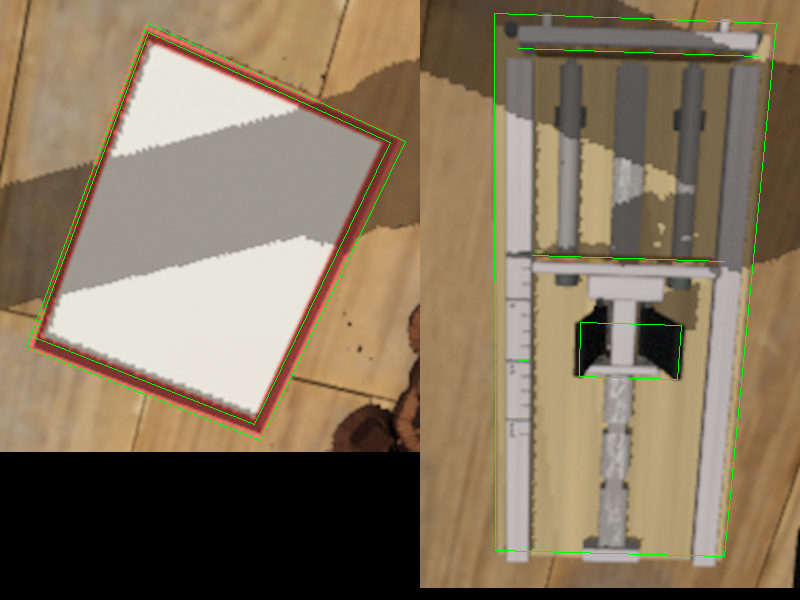

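Close, but my hand-picked corners are rough. I'll refit using segmented red corners for the tray and more cradle features (runner lines, marks, wings).

Run:
```python
from fit import *
wt=np.load("pics/wt.npy",allow_pickle=True).item();wc=np.load("pics/wc.npy",allow_pickle=True).item()
ts0,cs0=np.load("pose.npy")
i=cv2.imread("pics/wt.png");h=cv2.cvtColor(i,cv2.COLOR_BGR2HSV)
m=(((h[...,0]<6)|(h[...,0]>172))&(h[...,1]>110)&(h[...,2]>60)).astype(np.uint8)
m[:, :245]=0;m[:,435:]=0;m[232:]=0;m[:25]=0
n,l,st,_=cv2.connectedComponentsWithStats(m);k=[j for j in range(1,n) if st[j,4]>40];pts=np.argwhere(np.isin(l,k))[:,::-1].astype(np.float32)
hull=cv2.convexHull(pts)[:,0]; ap=cv2.approxPolyDP(hull,5,True)[:,0]; print(st[k],ap)
H=.083;L=.103
# hull points lie on rim outline: minimise signed distance of hull to rectangle sides
w=px2w("wrist",hull,.03,wt)
def res(s):
    c,si=np.cos(s[2]),np.sin(s[2]);d=w[:,:2]-s[:2];u=d@[c,si];v=d@[-si,c]
    return np.maximum(abs(u)-H,abs(v)-L)
r=least_squares(res,ts0,loss="soft_l1",f_scale=.002);print("tray",r.x,np.abs(r.fun).max(),r.fun.mean())
a=cv2.minAreaRect(w[:,:2].astype(np.float32));print("minrect",a)
def ip(X,Y):return [(X-420)/2.1+239.5,Y/2.1+9.5]
C=[([-.066,.010,.026],(518,299)),([-.066,-.03,.026],(518,360)),([-.066,-.07,.026],(518,420)),
([0,-.005,.1],(630,341)),([-.056,.04,.054],(532,262)),([.065,.15,.054],(757,53)),([-.065,.15,.054],(518,46)),
([-.083,-.175,.012],(496,552)),([.066,-.175,.026],(705,564)),([-.066,-.175,.026],(517,560))]
cs,f=fit([c[0] for c in C],np.array([ip(*c[1]) for c in C]),wc,cs0);print("cradle",cs,f)
np.save("pose.npy",[r.x,cs])
tt=camera_params("top");print("top",w2px(loc([[0,-.005,.086],[-.066,-.03,.026],[-.083,.175,.012],[.083,-.175,.012]],cs),tt))
# top-camera tray
it=read_camera("top");h=cv2.cvtColor(it,cv2.COLOR_RGB2HSV);m=(((h[...,0]<8)|(h[...,0]>170))&(h[...,1]>100));m[:, :170]=0;m[:,255:]=0;m[:135]=0;m[210:]=0
w2=px2w("top",cv2.convexHull(np.argwhere(m)[:,::-1].astype(np.float32))[:,0],.03);print("toprect",cv2.minAreaRect(w2[:,:2].astype(np.float32)))
```

```text
[[ 254   33  177  195 3526]] [[430.  85.]
 [364. 227.]
 [254. 185.]
 [309.  33.]]
tray [ 0.5842  0.3002 -0.21  ] 0.0016902261915478917 -0.0005679804481654473
minrect ((0.5840297341346741, 0.30046993494033813), (0.20609426498413086, 0.1660565286874771), 78.24958801269531)
cradle [ 0.5477 -0.0906  0.1493] [[ 0.3099 -0.3972]
 [ 0.2453 -0.1082]
 [ 0.1841 -0.736 ]
 [-0.3455  3.9914]
 [-0.0256 -3.6051]
 [-0.1087  0.5972]
 [-0.5646  0.5865]
 [ 0.0959 -1.0143]
 [-0.0931  0.2279]
 [ 0.5139  0.0014]]
top [[324.834  183.2655]
 [334.1068 202.3519]
 [276.3884 214.8261]
 [369.2748 155.1883]]
toprect ((0.6165435314178467, 0.2828601002693176), (0.2216983288526535, 0.23796266317367554), 77.60616302490234)
```

The tray fit matches its size exactly (206.1 × 166.1 mm), and the cradle residuals are under 1 px apart from the jaw edge and wing readings. Now step 1: pinch, draw out a little past 70 mm, and let go.

```bash
cat >> fit.py <<'E'
ts,cs=np.load("pose.npy")
def C(x,y,z): return loc([[x,y,z]],cs)[0]
qc=quat(cs[2])
E
python3 - <<'E'
from fit import *
move_gripper(.085,40)
move_ptp(C(0,-.005,.19),qc); movel(C(0,-.005,.086),qc,.08); pause(.2)
f0=read_ft_force();print(f0,read_eef_pos()-C(0,-.005,.086))
move_gripper(.028); pause(.3)
print("gap",read_finger_gap(),read_grasp_force(),np.array(read_ft_force())-f0)
if read_finger_gap()<.042:
    for d in (.035,.074):
        movel(C(0,-.005-d,.086),qc,.04); pause(.2); print(d,read_finger_gap(),read_ft_force()-f0,(read_eef_pos()-C(0,-.005-d,.086)))
cv2.imwrite("pics/p1.png",read_camera("wrist")[:,:,::-1]);print(read_time_s())
E
```

```text
[ 0.9696 -0.1384 -0.4125] [0.0003 0.     0.0005]
gap 0.02833609977431169 24.808817671146244 [-8.1551  1.7576 17.8744]
0.035 0.02863814878203228 [-7.8147  4.3667 19.4115] [-0.0004  0.0008  0.0027]
0.074 0.02871944366008629 [-8.7892  4.7421 18.9985] [-0.0006  0.0017  0.0027]
11.0667
```

Run:
```python
from fit import *
move_gripper(.085); pause(.3); print(read_finger_gap(),read_ft_force())
movel(C(0,-.079,.20),qc,.2)
move_ptp(C(0,.0,.36),qc); pause(.4)
cp=camera_params("wrist");im=read_camera("wrist");np.save("pics/w2.npy",cp,allow_pickle=True)
t=tip_of("wrist","jaw"),tip_of("wrist","grip");print(t,w2px([C(0,-.03,0),C(0,-.075,.086)],cp))
i=im[:,:,::-1].copy()
for P in ([[-.056,-.03,.054],[.056,-.03,.054]],[[-.027,-.09,.1],[.027,-.09,.1],[.027,-.06,.1],[-.027,-.06,.1]]):
    cv2.polylines(i,[w2px([C(*p) for p in P],cp).astype(int)],True,(0,255,0),1)
c=w2px([C(0,-.03,.03)],cp)[0].astype(int);print(c)
i=i[max(0,c[1]-100):c[1]+100,c[0]-100:c[0]+100];cv2.imwrite("pics/p2.png",cv2.resize(i,None,fx=3,fy=3,interpolation=cv2.INTER_CUBIC));print(read_time_s(),cp["camera_from_world"][2])
```

```text
0.08476280082959362 [ 0.2279  0.1811 -0.0747]
([{'at': [315.8, 172.8], 'confidence': 0.87}], [{'at': [313.6, 223.1], 'confidence': 0.83}]) [[316.4553 173.3306]
 [316.4133 224.0037]]
[316 177]
13.9667 [ 0.0411 -0.2828 -0.9583  0.4358]
```

View pics/p2.png

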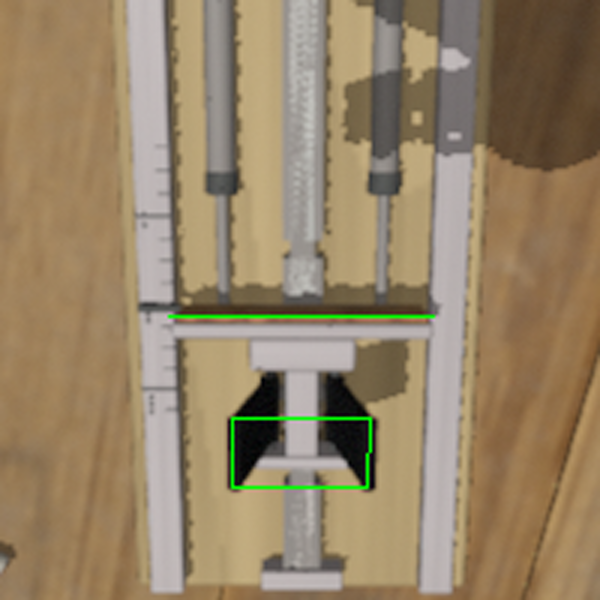

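The jaw face is level with the middle (two-dot) mark, and the network's jaw point is within 1 px of where it should be at the mark, so it's locked. Next, the tray: I'll grip the left (+y) wall, check, then carry it over.

Run:
```python
from fit import *
yg=ts[2]+np.pi/2; qg=quat(yg)
G=lambda z,v=.1015: loc([[0,v,z]],ts)[0]
for p,q in ((G(.15),qg),(C(.1015,.061,.15),qc)): print(inverse_kinematics(p,q))
print(read_qpos())
move_gripper(.05,20); move_ptp(G(.15),qg); movel(G(.026),qg,.08); pause(.1); f0=read_ft_force()
move_gripper(0.0); pause(.2); print("gap",read_finger_gap(),read_grasp_force(),read_ft_force()-f0)
movel(G(.15),qg,.08); pause(.2); print("gap",read_finger_gap(),read_ft_force()-f0)
cp=camera_params("wrist");im=read_camera("wrist");cv2.imwrite("pics/p3.png",im[:,:,::-1]);np.save("pics/w3.npy",cp,allow_pickle=True)
print([(x["at"],x["confidence"]) for x in tip_of("wrist","tray")],w2px([loc([[0,0,.124]],ts)[0]],cp),read_time_s())
```

```text
[-0.884   0.6347  0.3538  1.4847 -0.2371  1.0646  0.8825]
[-0.525   0.5338  0.6337  1.7316 -0.3669  0.9973  0.3939]
[-0.5636  0.1371  0.7274  1.7177 -0.0937  1.3225  0.3312]
gap 0.002831310002909959 23.170092701911926 [ 0.727  -0.1434  1.6453]
gap 0.002858764910057166 [0.1216 0.6411 0.5216]
[([102.3, 258.3], 0.91)] [[101.835  257.9642]] 20.8333
```

View pics/p3.png

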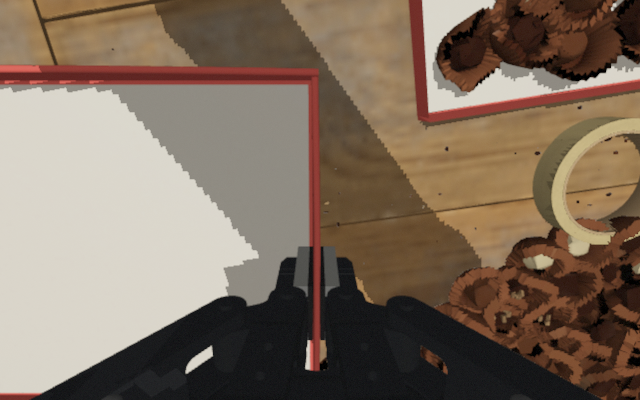

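The tray is held level by its wall at (318,250), and its origin is within half a pixel of where I predicted. Placing it now.

Run:
```python
from fit import *
P=lambda z: C(.1015,.067-.006,z)
movel(P(.15),qc,.13); pause(.2); print(read_eef_pos()-P(.15),read_time_s())
f0=read_ft_force()
movel(P(.075),qc,.08)
for z in (.060,.0535):
    movel(P(z),qc,.03); pause(.1); print(z,read_ft_force()-f0)
```

```text
[-0.      0.0002  0.    ] 24.3833
0.06 [-0.1902 -1.2032  0.1474]
0.0535 [-1.0272 -0.9921  0.7587]
```

Run:
```python
from fit import *
P=lambda z: C(.1015,.067-.006,z)
print(read_ft_force(),read_finger_gap())
move_gripper(.03); pause(.2); movel(P(.19),qc,.15)
move_ptp(C(-.02,.0,.40),qc); pause(.3)
cp=camera_params("wrist");im=read_camera("wrist");cv2.imwrite("pics/p4.png",im[:,:,::-1]);np.save("pics/w4.npy",cp,allow_pickle=True)
t=tip_of("wrist","tray");print([(x["at"],x["confidence"]) for x in t])
p=px2w("wrist",[t[0]["at"]],.026,cp)[0]; c,s=np.cos(cs[2]),np.sin(cs[2]);d=p[:2]-cs[:2];print("tray in seat",c*d[0]+s*d[1],-s*d[0]+c*d[1]-.067)
h=cv2.cvtColor(im,cv2.COLOR_RGB2HSV);m=(((h[...,0]<6)|(h[...,0]>172))&(h[...,1]>110)&(h[...,2]>60)).astype(np.uint8)
n,l,st,_=cv2.connectedComponentsWithStats(m);k=[j for j in range(1,n) if st[j,4]>40];print(st[k])
j=max(k,key=lambda j:st[j,2]*st[j,3]);hull=cv2.convexHull(np.argwhere(l==j)[:,::-1].astype(np.float32))[:,0]
w=px2w("wrist",hull,.056,cp);a=cv2.minAreaRect(w[:,:2].astype(np.float32));d=np.array(a[0])-cs[:2];print(a,np.degrees(cs[2]),"rect seat",c*d[0]+s*d[1],-s*d[0]+c*d[1]-.067,read_time_s())
```

```text
[-0.3028 -0.0928  0.2104] 0.0030014878043111907
[([330.3, 109.1], 0.63)]
tray in seat -0.0005533262819321112 -0.0077726315309926824
[[ 250   38  165  133 3764]
 [ 158  214   30   20  247]]
((0.538962721824646, -0.029038578271865845), (0.20598478615283966, 0.16619813442230225), 8.705952644348145) 8.553417922609142 rect seat 0.0004803515236196012 -0.004790446610894804 29.7
```

View pics/p4.png

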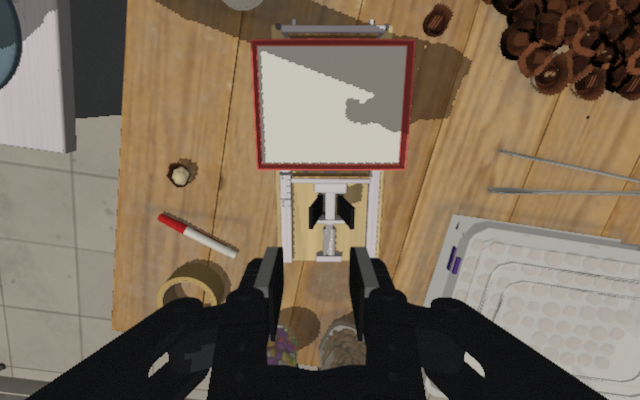

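The tray is flat and square on the runners, its outline at (250–415, 38–170). It lies 5 mm short of the fence with a clear gap to the locked jaw. Now to pinch and ease in, watching the force.

Run:
```python
from fit import *
ey=np.array([-np.sin(cs[2]),np.cos(cs[2]),0]); Fy=lambda: float(read_ft_force()@ey)
move_gripper(.085,40)
move_ptp(C(0,-.075,.19),qc); movel(C(0,-.075,.086),qc,.08); pause(.2); b=Fy()
move_gripper(.028); pause(.3); print("gap",read_finger_gap(),"b",b,"Fy",Fy(),read_time_s())
# 2 mm out frees the teeth from the notch flank, then in
d=.004; movel(C(0,-.075+d,.086),qc,.03); pause(.1); ref=Fy(); print("ref",ref)
lo=ref
while d<.024:
    d+=.0005; movel(C(0,-.075+d,.086),qc,.012); f=Fy(); print(f"{d*1e3:.1f}:{f:.2f}",end=" ")
    if f<ref-9: break
pause(.4); print("\nend",d,Fy(),read_finger_gap(),read_time_s(),(read_eef_pos()-C(0,-.075,.086))@ey)
```

```text
gap 0.02832888306838052 b 0.5138414710734842 Fy 5.697624660857156 33.7167
ref 5.920677852178494
4.5:6.01 5.0:6.37 5.5:5.98 6.0:5.30 6.5:5.15 7.0:6.45 7.5:5.49 8.0:5.33 8.5:6.03 9.0:5.66 9.5:5.15 10.0:5.28 10.5:4.68 11.0:4.30 11.5:3.08 12.0:3.11 12.5:1.72 13.0:1.64 13.5:-0.05 14.0:0.26 14.5:-1.11 15.0:-1.89 15.5:-1.86 16.0:-2.35 16.5:-2.85 17.0:-4.60 
end 0.01700000000000001 -4.013805606663851 0.02828827236913268 41.0 0.011770821237929779
```

Force is up by about 10 N, so the jaw has pushed the tray onto the fence. Letting go and checking.

Run:
```python
from fit import *
move_gripper(.085); pause(.3); p=read_eef_pos(); p[2]=.20; movel(p,qc,.15)
move_ptp(C(-.02,.0,.40),qc); pause(.3)
cp=camera_params("wrist");im=read_camera("wrist");cv2.imwrite("pics/p5.png",im[:,:,::-1])
c,s=np.cos(cs[2]),np.sin(cs[2])
h=cv2.cvtColor(im,cv2.COLOR_RGB2HSV);m=(((h[...,0]<6)|(h[...,0]>172))&(h[...,1]>110)&(h[...,2]>60)).astype(np.uint8)
n,l,st,_=cv2.connectedComponentsWithStats(m);j=max(range(1,n),key=lambda j:st[j,2]*st[j,3]);hull=cv2.convexHull(np.argwhere(l==j)[:,::-1].astype(np.float32))[:,0]
w=px2w("wrist",hull,.056,cp);a=cv2.minAreaRect(w[:,:2].astype(np.float32));d=np.array(a[0])-cs[:2];print(a,np.degrees(cs[2]),"rect seat",c*d[0]+s*d[1],-s*d[0]+c*d[1]-.067)
for n,z in (("grip",.086),("jaw",0)):
    t=tip_of("wrist",n)
    if t: q=px2w("wrist",[t[0]["at"]],z,cp)[0][:2]-cs[:2]; print(n,t[0]["confidence"],"y",-s*q[0]+c*q[1])
print(read_ft_force(),read_time_s())
x,y=w2px([C(0,.03,.05)],cp)[0].astype(int)
cv2.imwrite("pics/p5c.png",cv2.resize(im[max(0,y-110):y+120,x-120:x+120,::-1],None,fx=2.5,fy=2.5,interpolation=cv2.INTER_CUBIC))
```

```text
((0.5385988354682922, -0.025254346430301666), (0.2059313803911209, 0.16597923636436462), 8.086315155029297) 8.553417922609142 rect seat 0.0006833466397379116 -0.0009941830671085228
jaw 0.68 y -0.016460039653218017
[-1.0173 -0.5269 -0.9686] 44.1
```

View pics/p5c.png

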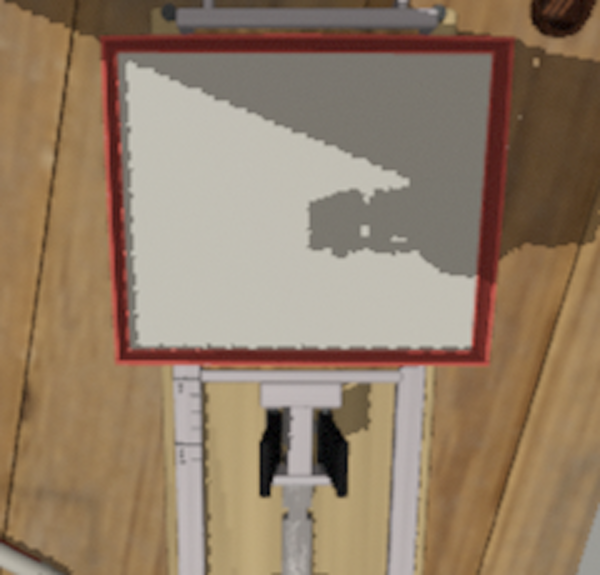

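The jaw bears on the tray at about 56 mm travel. The tray sits within roughly 1 mm of the fence, square and centred, and the robot is clear of everything.

```bash
python3 -c "
from bench import *
print(sign_off(),read_time_s())"
```

```text
the job is handed in; nothing more can be done
the job is handed in; nothing more can be done
```

The job is handed in at about 44 s of the 69 s: the tray lies flat and square against the fence, centred to within 1 mm, with the jaw let go and bearing on it at about 56 mm travel; the jars and spool were left alone, and no verdict came back.

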